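# Put the mixed-up lids back on their own jars

## Task

The lids of this set of four storage jars have got mixed up: one jar stands open with its lid lying on the cork mat, and two or three of the others wear each other's lids. Give every jar the lid of its own glaze colour, fully seated, using a free spot such as the cork mat for any lid that is in the way. Set the lids down gently without dropping them (they chip), and leave the jars standing where they are.

Things in the scene. Friction and masses are not known exactly. Their poses are not given: they have to be found in the camera images.
- jar_blue_mouth (a point): deep cobalt blue stoneware jar, loose, standing on the bench: round, shouldered, 126 mm across the belly, 115 mm tall, 0.75 kg (all four alike but for the glaze). Point: centre of its mouth, level with the rim's top; z up. The rim is a ring 92 mm outside, 76 mm inside diameter, so any lid fits any jar
- jar_green_mouth (a point): dark green stoneware jar, loose, standing on the bench: round, shouldered, 126 mm across the belly, 115 mm tall, 0.75 kg (all four alike but for the glaze). Point: centre of its mouth, level with the rim's top; z up. The rim is a ring 92 mm outside, 76 mm inside diameter, so any lid fits any jar
- jar_cream_mouth (a point): cream white stoneware jar, loose, standing on the bench: round, shouldered, 126 mm across the belly, 115 mm tall, 0.75 kg (all four alike but for the glaze). Point: centre of its mouth, level with the rim's top; z up. The rim is a ring 92 mm outside, 76 mm inside diameter, so any lid fits any jar
- jar_rust_mouth (a point): rust orange-brown stoneware jar, loose, standing on the bench: round, shouldered, 126 mm across the belly, 115 mm tall, 0.75 kg (all four alike but for the glaze). Point: centre of its mouth, level with the rim's top; z up. The rim is a ring 92 mm outside, 76 mm inside diameter, so any lid fits any jar
- lid_blue_knob (a point): deep cobalt blue lid, loose, about 0.2 kg (all alike): round plate 92 mm wide, 8 mm thick; upright round knob on top, 26 mm wide, 34 mm tall; under it a flange 66 mm wide (58 at its foot), 10 mm deep, that drops into a jar mouth with 5 mm play. Point on the knob axis, 11 mm below its top, 23 above the plate, 41 above the flange foot; z up. Lid seated: 31 mm above the jar's mouth point
- lid_green_knob (a point): dark green lid, loose, about 0.2 kg (all alike): round plate 92 mm wide, 8 mm thick; upright round knob on top, 26 mm wide, 34 mm tall; under it a flange 66 mm wide (58 at its foot), 10 mm deep, that drops into a jar mouth with 5 mm play. Point on the knob axis, 11 mm below its top, 23 above the plate, 41 above the flange foot; z up. Lid seated: 31 mm above the jar's mouth point
- lid_cream_knob (a point): cream white lid, loose, about 0.2 kg (all alike): round plate 92 mm wide, 8 mm thick; upright round knob on top, 26 mm wide, 34 mm tall; under it a flange 66 mm wide (58 at its foot), 10 mm deep, that drops into a jar mouth with 5 mm play. Point on the knob axis, 11 mm below its top, 23 above the plate, 41 above the flange foot; z up. Lid seated: 31 mm above the jar's mouth point
- lid_rust_knob (a point): rust orange-brown lid, loose, about 0.2 kg (all alike): round plate 92 mm wide, 8 mm thick; upright round knob on top, 26 mm wide, 34 mm tall; under it a flange 66 mm wide (58 at its foot), 10 mm deep, that drops into a jar mouth with 5 mm play. Point on the knob axis, 11 mm below its top, 23 above the plate, 41 above the flange foot; z up. Lid seated: 31 mm above the jar's mouth point
- mat_top (a point): a round cork mat, 140 mm across and 6 mm thick, fixed flat on the bench: the handy place for a lid that is off its jar; there is room on it for one lid. Point: centre of its top face; a lid standing on it has its knob point 41 mm above this
There are look-alikes about, which are no part of the job. Leave any yellow look-alike of the part that bears lid_rust_knob alone.

How it is judged (in metres and radians):
At the end, for the whole second after the job is handed in: Each lid is seated on the jar of its own colour: within 8 mm of centre, knob point 27 to 34 mm above the mouth, square to the jar within 0.06 rad; jars upright (0.08 rad), each mouth within 40 mm of where it started; lids and jars released and at rest (under 0.02 m/s) (horizontal distance between lid_blue_knob and jar_blue_mouth below 0.008 m and z of lid_blue_knob in the frame of jar_blue_mouth between 0.027 and 0.034 m and angle between the z axis of lid_blue_knob and the z axis of jar_blue_mouth, either way round below 0.06 rad and angle between each of jar_blue_mouth, jar_green_mouth, jar_cream_mouth, jar_rust_mouth's own z axis and vertical below 0.08 rad and distance of each of jar_blue_mouth, jar_green_mouth, jar_cream_mouth, jar_rust_mouth from where it was at the start of the episode below 0.04 m and linear speed of each of lid_blue, jar_blue, lid_green, jar_green, lid_cream, jar_cream, lid_rust, jar_rust below 0.02 m/s and horizontal distance between lid_green_knob and jar_green_mouth below 0.008 m and z of lid_green_knob in the frame of jar_green_mouth between 0.027 and 0.034 m and angle between the z axis of lid_green_knob and the z axis of jar_green_mouth, either way round below 0.06 rad and horizontal distance between lid_cream_knob and jar_cream_mouth below 0.008 m and z of lid_cream_knob in the frame of jar_cream_mouth between 0.027 and 0.034 m and angle between the z axis of lid_cream_knob and the z axis of jar_cream_mouth, either way round below 0.06 rad and horizontal distance between lid_rust_knob and jar_rust_mouth below 0.008 m and z of lid_rust_knob in the frame of jar_rust_mouth between 0.027 and 0.034 m and angle between the z axis of lid_rust_knob and the z axis of jar_rust_mouth, either way round below 0.06 rad); the robot touches nothing.
It fails at once if the blue lid is dropped: it falls faster than 0.5 m/s (a fall of about 13 mm) with no finger touching it (linear speed of lid_blue above 0.5 m/s and contact force between the fingers and lid_blue below 0.05 N).
It fails at once if the green lid is dropped: it falls faster than 0.5 m/s (a fall of about 13 mm) with no finger touching it (linear speed of lid_green above 0.5 m/s and contact force between the fingers and lid_green below 0.05 N).
It fails at once if the cream lid is dropped: it falls faster than 0.5 m/s (a fall of about 13 mm) with no finger touching it (linear speed of lid_cream above 0.5 m/s and contact force between the fingers and lid_cream below 0.05 N).
It fails at once if the rust lid is dropped: it falls faster than 0.5 m/s (a fall of about 13 mm) with no finger touching it (linear speed of lid_rust above 0.5 m/s and contact force between the fingers and lid_rust below 0.05 N).
It also fails if it takes over 112 s, if anything falls off the work surface, if the arm or the gripper's body presses on something with over 40 N, if the wrist force passes 120 N, or if a joint passes its speed limit or range.

## Robot

A 6-joint arm with a two-finger parallel gripper is mounted at the origin on the work surface. World frame = base frame: x ahead of the robot, y to its left, z up, the work surface at z = 0. Lengths are in mm, angles in rad, forces in N, time in s.
With the tool pointing down it reaches from about 300 to 775 mm from the base axis. Payload 14.6 kg.
Tool frame: the origin (TCP) lies midway between the tips of the shut fingers; the grasp point (between the pads) lies 19 mm behind it (manip.hold_point_z is the distance from the TCP to the grasp point, in mm); z points along the fingers, y is the direction in which the jaws open and shut (so a half turn about z gives the same grasp; the last joint's range is limited). The gripper opens to 94 mm and grips with 3 to 60 N. Pads are 16 mm wide; open, the fingers measure 119 mm over their backs; the gripper's body (75 mm by 177 mm) begins 78 mm behind the grasp point.
Start: joints at [-1.378, 0.3, 1.521, -0, 1.321, -0.067], TCP at [141.281, -531.534, 205.446] pointing down, gripper open.
Joint ranges: [-3.03, 3.03], [-0.79, 2.21], [0.23, 2.52], [-1.04, 4.18], [0, 3.07], [-2.55, 2.55]. Speed limits (rad/s): [2.22, 2.22, 2.57, 3.14, 3.14, 3.14].

## Interface

Orientations are given as [roll, pitch, yaw] about the fixed x, y, z axes, in that order (R = Rz(yaw) Ry(pitch) Rx(roll)).
In Python, from cell import manip gives the robot as it stands.
- The arm moves only by the shell command python3 -m crank 'ROWS' [OPENING] [FORCE]. ROWS is JSON, a list of rows, each an object with "offset": the shift along the world's x, y, z in m, a list of three; "spin": the turn about the world's z in degrees. In form: [{"offset": [dx, dy, dz], "spin": spin}, ...]. A call has exactly 8 rows; each row is the pose to reach, as a shift and turn from the pose measured when the call began; what a row does not reach only later rows make up. A row lasts 1/12 s, in which the tool goes at most 41.7 mm and 7.16 degrees, less where a joint would pass 70% of its speed; a pose out of reach is approached as far as the arm can. A call with a gripper value outside its range is refused whole. OPENING is the opening, from 0 (shut) to 1 (fully open), set as the call begins (- or left out, the last holds). The fingers move at their own pace and stop on an object; FORCE is the grip in N (left out, the last holds). Time passes only in rows, so rows that repeat a pose let the fingers close, or fill a call up. It gives the time, the measured TCP pose, the force and the opening at its end, in the units of the state.
- manip.read_state(): the state, without advancing time (a new reading comes with each control period).
- manip.camera(name): name is "side" or "top"; returns a dict with "pixels" (400x640x3 uint8, red, green, blue), "fx", "fy", "cx", "cy" (pixels), "extrinsics" (4x4, takes a point from world to camera coordinates). Camera axes: x right, y down, z forward; pixel columns grow to the right and rows downward; lengths in mm; the calibration is good to about 2 mm. A picture is of the moment at which its call begins. There is no depth.
- manip.sign_off(): hands the job in, once; it reports no verdict.
Trained networks look in a picture, given as the dict that the camera call returned (one of the last four; its "shot" number tells which), for a name from the list of things; names that differ only in an ending like _2 or _b are one class to them, and where a whole thing is asked for, a point or a joint stands for the part that bears it (a point fixed in the world has none). Each returns a list of dicts, best first, with "conf" (0 to 1); they miss things now and then, are a little off and sometimes report something else, mostly with a low value. They report only what shows in the picture. A call takes as long as a camera call. They do not tell look-alikes from the thing itself.
- manip.search_frame(picture, name): "location" ([x, y, z] in mm, in world coordinates, good to about 4 mm: the middle of the surface that is visible of it).
- manip.masks_of(picture, name): "mask" (400x640 bool, what is visible of it).
The state is a dict: "clock": time; "joints": joint angles; "qd": joint speeds; "effort": joint torques, N m; "eef_pos": TCP position; "eef_rot": TCP orientation; "wrist_force": force on the tool from outside, world axes, zero at the start; "moment": the same for the moment, N m; "finger_gap": finger opening in mm.
Only numpy, scipy, OpenCV 4.12 (cv2) and the standard library are available. Lean on these libraries where they do the work, as an engineer would, in place of code of your own. Each camera call takes 0.05 s, during which the arm holds its last target. There are 200 camera calls.

## Working session

There is one attempt and no reset: what is moved stays moved. The work goes in short steps, Python scripts to look and compute and a shell command to move; the robot and the scene stay as the last step left them, time stands still between calls to the robot, and variables do not carry over. Pictures are saved under pics/ and viewed, about 12 in all and at most 16, crops included, and the job is handed in when it is done.

```bash
mkdir -p pics
cat > h.py <<'E'
import numpy as np, cv2
from cell import manip
def save(p,n): cv2.imwrite(f'pics/{n}.png',cv2.cvtColor(p['pixels'],cv2.COLOR_RGB2BGR))
def ray(p,u,v,z):
    E=np.array(p['extrinsics']);R,t=E[:3,:3],E[:3,3]
    d=R.T@np.array([(u-p['cx'])/p['fx'],(v-p['cy'])/p['fy'],1]);o=-R.T@t
    return o+d*(z-o[2])/d[2]
def proj(p,x):
    E=np.array(p['extrinsics']);c=E[:3,:3]@np.array(x)+E[:3,3]
    return p['fx']*c[0]/c[2]+p['cx'],p['fy']*c[1]/c[2]+p['cy']
E
python3 - <<'E'
from h import *
for c in ('top','side'):
    p=manip.camera(c);save(p,c+'0')
    E=np.array(p['extrinsics']);print(c,(-E[:3,:3].T@E[:3,3]).round(),E[2,:3].round(2),p['fx'])
    for n in ['jar_blue_mouth','jar_green_mouth','jar_cream_mouth','jar_rust_mouth','lid_blue_knob','lid_green_knob','lid_cream_knob','lid_rust_knob','mat_top']:
        print(n,[(np.round(d['location']).tolist(),round(d['conf'],2)) for d in manip.search_frame(p,n)][:4])
print(manip.read_state())
E
```

```text
top [ 339.    3. 1281.] [ 0.09  0.01 -1.  ] 441.7231636757629
jar_blue_mouth [([624.0, 80.0, 95.0], 0.81)]
jar_green_mouth [([561.0, 243.0, 88.0], 0.98)]
jar_cream_mouth [([613.0, -84.0, 95.0], 0.74)]
jar_rust_mouth [([579.0, -316.0, 87.0], 0.8)]
lid_blue_knob [([644.0, -102.0, 121.0], 0.67)]
lid_green_knob [([587.0, 275.0, 120.0], 0.65)]
lid_cream_knob [([662.0, 83.0, 123.0], 0.59)]
lid_rust_knob [([209.0, 283.0, 18.0], 0.75), ([478.0, -83.0, 18.0], 0.65), ([580.0, -314.0, 87.0], 0.43)]
mat_top [([454.0, 94.0, 2.0], 0.87)]
side [146. 805. 771.] [ 0.25 -0.75 -0.61] 376.64095677963013
jar_blue_mouth [([638.0, 133.0, 77.0], 0.9)]
jar_green_mouth [([559.0, 317.0, 82.0], 0.62)]
jar_cream_mouth [([623.0, -58.0, 70.0], 0.92), ([657.0, 102.0, 124.0], 0.6)]
jar_rust_mouth [([572.0, -277.0, 75.0], 0.69)]
lid_blue_knob [([646.0, -92.0, 122.0], 0.87)]
lid_green_knob [([583.0, 293.0, 122.0], 0.91), ([560.0, 318.0, 80.0], 0.51)]
lid_cream_knob [([656.0, 104.0, 125.0], 0.96)]
lid_rust_knob [([451.0, 123.0, 5.0], 0.68), ([480.0, 100.0, 25.0], 0.65), ([206.0, 293.0, 17.0], 0.65)]
mat_top [([450.0, 120.0, 5.0], 0.56)]
{'clock': 1.0, 'joints': array([-1.37759672e+00,  2.99918726e-01,  1.52101055e+00, -1.97519602e-05,
        1.32068902e+00, -6.66208129e-02]), 'qd': array([ 0.00047066,  0.000242  ,  0.00095577, -0.00066356,  0.00109594,
       -0.00058285]), 'effort': array([ 2.21910232e-03, -5.31652880e+01, -3.52912009e+01,  7.09391828e-02,
        2.12231133e-02, -4.04122056e-05]), 'eef_pos': array([ 141.27764861, -531.53319814,  205.43083666]), 'eef_rot': array([-3.14156580e+00,  1.73878666e-05,  2.59825310e-01]), 'wrist_force': array([ 0.48266158,  0.46990962, -0.15601305]), 'moment': array([0.03657777, 0.02379624, 0.01923072]), 'finger_gap': 94.23903257152205}
```

View pics/top0.png

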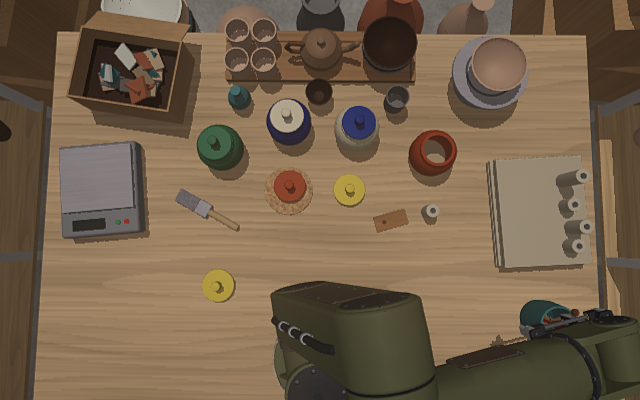

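View pics/side0.png

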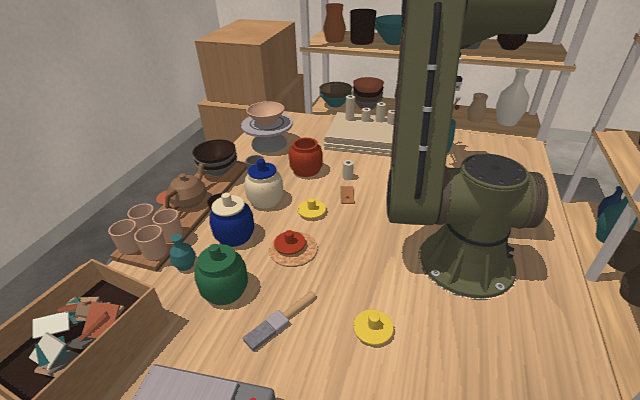

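The top view shows the rust lid on the mat at (290,186) and the open rust jar at (433,152). The blue jar at (289,120) wears the cream lid and the cream jar at (357,127) wears the blue lid. The green jar at (219,147) is already right. Yellow decoys sit at (349,190) and (218,286). Next I'll measure the lid, rim and mat centres.

Run:
```python
from h import *
p=manip.camera('top');im=cv2.cvtColor(p['pixels'],cv2.COLOR_RGB2BGR).copy()
def fit(n,idx,z,near=None):
    for d in manip.masks_of(p,n):
        m=d['mask'].astype(np.uint8);c=max(cv2.findContours(m,0,1)[0],key=len)
        if len(c)<6: continue
        e=cv2.fitEllipse(cv2.convexHull(c));w=ray(p,*e[0],z)
        print(n,round(d['conf'],2),np.round(e[0],1),np.round(e[1],1),'->',w.round(1),'mm dia',np.round(np.array(e[1])/p['fx']*(1281-z)))
        if d['conf']>.4: cv2.ellipse(im,e,(0,255,255),1)
fit('lid_rust_knob',0,20)
for n in('lid_blue_knob','lid_cream_knob','lid_green_knob'):fit(n,0,119)
fit('mat_top',0,6)
fit('jar_rust_mouth',0,60)
cv2.imwrite('pics/a.png',cv2.resize(im[80:220,180:480],None,fx=2.6,fy=2.6,interpolation=cv2.INTER_CUBIC))
raw=cv2.cvtColor(p['pixels'],cv2.COLOR_RGB2BGR)[120:190,400:470]
cv2.imwrite('pics/b.png',cv2.resize(raw,None,fx=8,fy=8,interpolation=cv2.INTER_CUBIC))
```

```text
lid_rust_knob 0.92 [348.8 189.5] [31.5 32.3] -> [475.6 -86.2  20. ] mm dia [90. 92.]
lid_rust_knob 0.82 [289.4 186. ] [30.6 31.3] -> [484.3  84.6  20. ] mm dia [87. 89.]
lid_rust_knob 0.67 [217.3 284.9] [30.7 32. ] -> [202.1 283.7  20. ] mm dia [88. 91.]
lid_blue_knob 0.7 [358.5 122.1] [32.  33.3] -> [ 646.8 -104.7  119. ] mm dia [84. 88.]
lid_cream_knob 0.62 [214.6 142.7] [33.7 34.4] -> [587.6 279.8 119. ] mm dia [89. 90.]
lid_cream_knob 0.61 [286.4 116.1] [32.9 33.3] -> [661.8  88.7 119. ] mm dia [86. 88.]
lid_green_knob 0.64 [214.8 142.8] [33.1 33.6] -> [587.4 279.3 119. ] mm dia [87. 88.]
mat_top 0.61 [288.3 190.7] [46.9 47.2] -> [472.1  88.5   6. ] mm dia [135. 136.]
mat_top 0.37 [289.3 186. ] [31.2 31.4] -> [485.8  85.8   6. ] mm dia [90. 91.]
mat_top 0.33 [286.6 115.6] [32.8 33.5] -> [694.8  96.5   6. ] mm dia [95. 97.]
jar_rust_mouth 0.94 [432.5 152.7] [44.6 47.9] -> [ 576.6 -317.2   60. ] mm dia [123. 132.]
```

View pics/a.png

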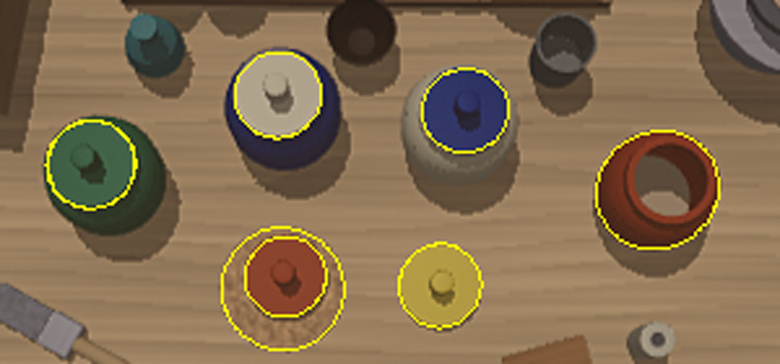

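View pics/b.png

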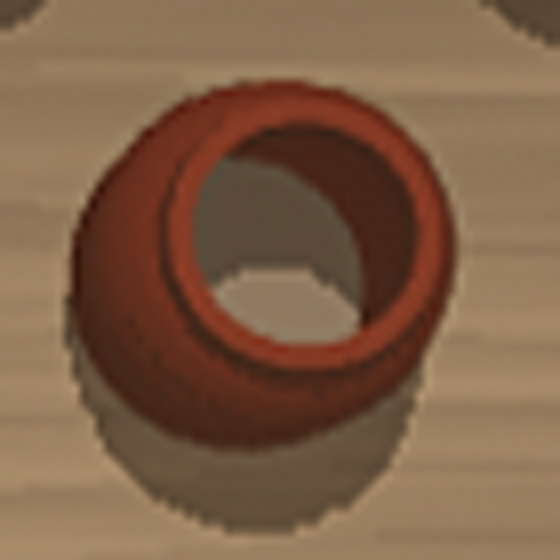

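Crop a shows the plate outlines fitting well. In crop b the rust mouth's inner edge runs from (193,123) to (417,345), so its centre is at about full-image pixel (437.6,148.7). I'll cross-check these points against the side view.

Run:
```python
from h import *
p=manip.camera('top');s=manip.camera('side')
print('rust mouth',ray(p,437.6,148.7,114).round(1))
im=cv2.cvtColor(s['pixels'],cv2.COLOR_RGB2BGR).copy()
def circ(c,r,col):
    a=np.linspace(0,2*np.pi,60);q=np.array([proj(s,[c[0]+r*np.cos(t),c[1]+r*np.sin(t),c[2]]) for t in a])
    q=((q-[180,120]+.5)*4.2-.5)
    cv2.polylines(big,[np.round(q).astype(int)],True,col,1)
big=cv2.resize(im[120:260,180:360],None,fx=4.2,fy=4.2,interpolation=cv2.INTER_CUBIC)
m=ray(p,437.6,148.7,114);circ([m[0],m[1],115],38,(0,255,255))
for c,z in (((484.3,84.6),24),((646.8,-104.7),123),((661.8,88.7),123)):
    circ([*c,z],46,(0,255,255));circ([*c,z+34],13,(0,255,0))
circ((472.1,88.5,6),70,(255,255,0))
cv2.imwrite('pics/c.png',big)
```

```text
rust mouth [ 577.  -316.9  114. ]
```

View pics/c.png

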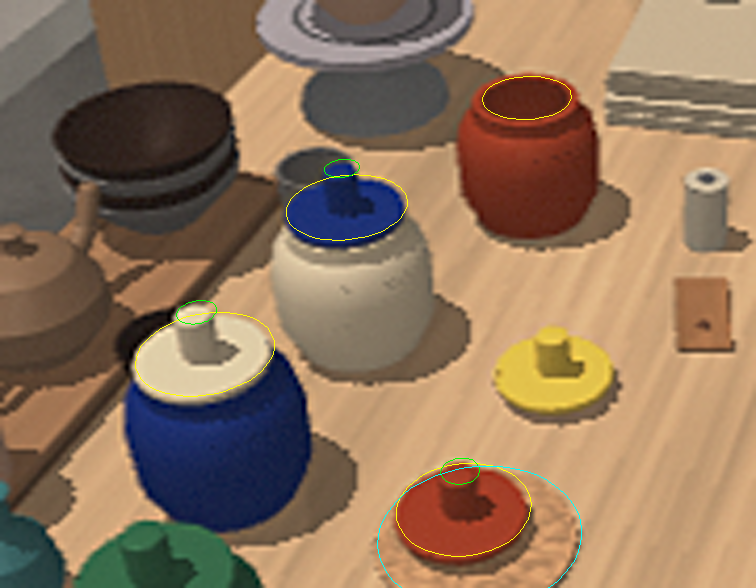

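```bash
python3 -m crank '[{"offset":[0.01,0.02,0.005],"spin":-2},{"offset":[0.03,0.05,0.01],"spin":-4},{"offset":[0.045,0.085,0.02],"spin":-6},{"offset":[0.065,0.12,0.025],"spin":-8},{"offset":[0.085,0.155,0.025],"spin":-10},{"offset":[0.105,0.19,0.025],"spin":-12},{"offset":[0.125,0.225,0.025],"spin":-14},{"offset":[0.14,0.255,0.025],"spin":-15}]' 0.6 20
python3 -m crank '[{"offset":[0.015,0.03,0],"spin":0},{"offset":[0.035,0.065,0],"spin":0},{"offset":[0.055,0.1,0],"spin":0},{"offset":[0.075,0.135,0],"spin":0},{"offset":[0.095,0.17,0],"spin":0},{"offset":[0.115,0.205,0],"spin":0},{"offset":[0.13,0.235,0],"spin":0},{"offset":[0.14,0.25,0],"spin":0}]'
```

```text
clock: 2.12
eef_pos: [282.0, -274.4, 230.7]
eef_rot: [3.141, -0.001, -0.004]
wrist_force: [0.1, -0.4, -0.0]
finger_gap: 56.5
clock: 2.78
eef_pos: [422.8, -21.4, 230.7]
eef_rot: [3.142, -0.001, -0.002]
wrist_force: [-0.4, -1.0, -0.8]
finger_gap: 56.1
```

```bash
python3 -m crank '[{"offset":[0.01,0.015,0],"spin":0},{"offset":[0.02,0.035,-0.01],"spin":0},{"offset":[0.035,0.06,-0.03],"spin":0},{"offset":[0.05,0.085,-0.055],"spin":0},{"offset":[0.058,0.1,-0.08],"spin":0},{"offset":[0.061,0.107,-0.1],"spin":0},{"offset":[0.061,0.107,-0.115],"spin":0},{"offset":[0.061,0.107,-0.12],"spin":0}]'
python3 -m crank '[{"offset":[0,0,-0.01],"spin":0},{"offset":[0,0,-0.025],"spin":0},{"offset":[0,0,-0.04],"spin":0},{"offset":[0,0,-0.055],"spin":0},{"offset":[0,0,-0.068],"spin":0},{"offset":[0,0,-0.076],"spin":0},{"offset":[0,0,-0.08],"spin":0},{"offset":[0,0,-0.08],"spin":0}]'
python3 - <<'E'
from h import *
p=manip.camera('side');im=cv2.cvtColor(p['pixels'],cv2.COLOR_RGB2BGR)
cv2.imwrite('pics/d.png',cv2.resize(im[150:300,210:390],None,fx=4,fy=4,interpolation=cv2.INTER_CUBIC))
E
```

```text
clock: 3.45
eef_pos: [482.9, 85.9, 108.5]
eef_rot: [3.141, 0.002, -0.001]
wrist_force: [-0.0, 0.0, 1.1]
finger_gap: 56.3
clock: 4.12
eef_pos: [482.8, 85.7, 28.2]
eef_rot: [3.141, 0.003, -0.001]
wrist_force: [-0.4, 0.3, -0.3]
finger_gap: 56.0
```

View pics/d.png

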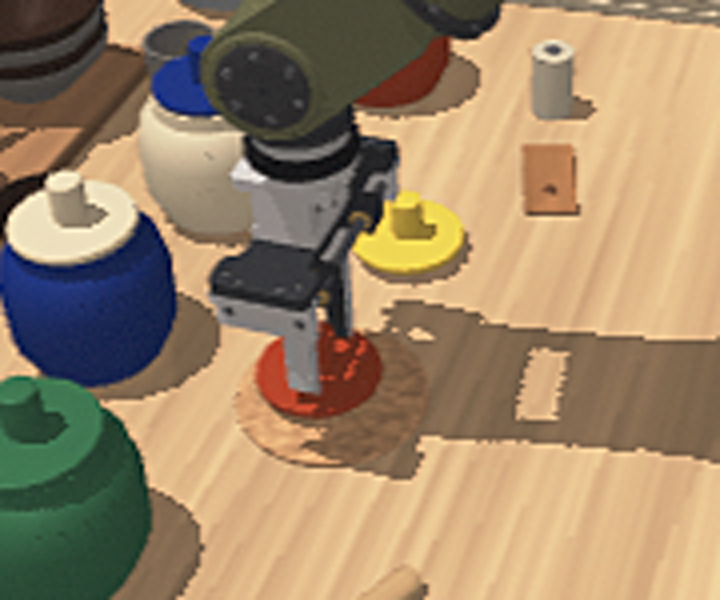

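The fingers straddle the rust knob at (325,350), just above the plate. Closing and lifting.

```bash
python3 -m crank '[{"offset":[0,0,0.001],"spin":0},{"offset":[0,0,0.001],"spin":0},{"offset":[0,0,0.001],"spin":0},{"offset":[0,0,0.001],"spin":0},{"offset":[0,0,0.001],"spin":0},{"offset":[0,0,0.001],"spin":0},{"offset":[0,0,0.001],"spin":0},{"offset":[0,0,0.001],"spin":0}]' 0 25
python3 -m crank '[{"offset":[0,0,0.003],"spin":0},{"offset":[0,0,0.01],"spin":0},{"offset":[0,0,0.025],"spin":0},{"offset":[0,0,0.045],"spin":0},{"offset":[0,0,0.07],"spin":0},{"offset":[0,0,0.09],"spin":0},{"offset":[0,0,0.105],"spin":0},{"offset":[0,0,0.11],"spin":0}]'
```

```text
clock: 4.83
eef_pos: [483.2, 85.8, 30.0]
eef_rot: [3.141, 0.002, -0.001]
wrist_force: [-1.3, -0.1, 4.7]
finger_gap: 25.1
clock: 5.5
eef_pos: [483.9, 86.0, 142.6]
eef_rot: [3.142, -0.002, -0.001]
wrist_force: [1.1, -0.6, -2.2]
finger_gap: 25.5
```

Gripped: the gap is 25.5 mm and the load about 2 N. The knob point is at TCP + 17 mm, so the lid is seated at TCP z of about 129. Now to the rust jar at (576,-317).

```bash
python3 -m crank '[{"offset":[0,0,0.02],"spin":0},{"offset":[0.003,-0.01,0.045],"spin":0},{"offset":[0.008,-0.03,0.07],"spin":0},{"offset":[0.013,-0.058,0.08],"spin":0},{"offset":[0.021,-0.09,0.08],"spin":0},{"offset":[0.029,-0.125,0.08],"spin":0},{"offset":[0.037,-0.16,0.08],"spin":0},{"offset":[0.043,-0.19,0.08],"spin":0}]'
python3 -m crank '[{"offset":[0.005,-0.025,0],"spin":0},{"offset":[0.012,-0.055,0],"spin":0},{"offset":[0.02,-0.09,0],"spin":0},{"offset":[0.028,-0.125,0],"spin":0},{"offset":[0.036,-0.16,0],"spin":0},{"offset":[0.043,-0.19,0],"spin":0},{"offset":[0.047,-0.208,0],"spin":0},{"offset":[0.049,-0.213,-0.005],"spin":0}]'
```

```text
clock: 6.17
eef_pos: [526.8, -106.1, 222.0]
eef_rot: [-3.141, -0.001, -0.001]
wrist_force: [0.8, -0.4, -1.3]
finger_gap: 25.6
clock: 6.83
eef_pos: [575.6, -322.0, 216.2]
eef_rot: [-3.142, -0.0, -0.004]
wrist_force: [0.3, 0.8, -1.3]
finger_gap: 25.9
```

```bash
python3 -m crank '[{"offset":[0.0005,0.002,-0.005],"spin":0},{"offset":[0.0005,0.005,-0.02],"spin":0},{"offset":[0.0005,0.005,-0.035],"spin":0},{"offset":[0.0005,0.005,-0.05],"spin":0},{"offset":[0.0005,0.005,-0.06],"spin":0},{"offset":[0.0005,0.005,-0.066],"spin":0},{"offset":[0.0005,0.005,-0.069],"spin":0},{"offset":[0.0005,0.005,-0.069],"spin":0}]'
python3 - <<'E'
from h import *
for c,b in (('side',(120,220,260,380)),('top',(100,200,380,500))):
    p=manip.camera(c);im=cv2.cvtColor(p['pixels'],cv2.COLOR_RGB2BGR)
    cv2.imwrite(f'pics/e_{c}.png',cv2.resize(im[b[0]:b[1],b[2]:b[3]],None,fx=3.3,fy=3.3,interpolation=cv2.INTER_CUBIC))
a=[cv2.imread(f'pics/e_{c}.png') for c in('side','top')]
cv2.imwrite('pics/e.png',np.hstack(a))
E
```

```text
clock: 7.5
eef_pos: [576.1, -316.6, 146.9]
eef_rot: [-3.141, 0.0, -0.003]
wrist_force: [0.3, -0.6, -1.7]
finger_gap: 25.7
```

View pics/e.png

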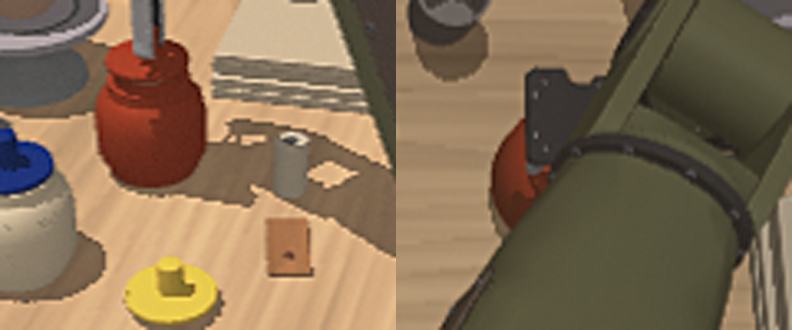

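In the side view the lid plate, centred at about (147,60), sits directly over the rim. Lowering it slowly while watching the force.

```bash
python3 -m crank '[{"offset":[0,0,-0.002],"spin":0},{"offset":[0,0,-0.005],"spin":0},{"offset":[0,0,-0.008],"spin":0},{"offset":[0,0,-0.011],"spin":0},{"offset":[0,0,-0.013],"spin":0},{"offset":[0,0,-0.015],"spin":0},{"offset":[0,0,-0.016],"spin":0},{"offset":[0,0,-0.016],"spin":0}]'
```

```text
clock: 8.27
eef_pos: [576.3, -316.9, 131.6]
eef_rot: [3.141, -0.001, -0.003]
wrist_force: [0.5, 0.1, -1.9]
finger_gap: 25.5
```

```bash
python3 -m crank '[{"offset":[0,0,-0.0005],"spin":0},{"offset":[0,0,-0.001],"spin":0},{"offset":[0,0,-0.0015],"spin":0},{"offset":[0,0,-0.002],"spin":0},{"offset":[0,0,-0.0025],"spin":0},{"offset":[0,0,-0.003],"spin":0},{"offset":[0,0,-0.003],"spin":0},{"offset":[0,0,-0.003],"spin":0}]'
```

```text
clock: 8.93
eef_pos: [576.4, -316.9, 129.0]
eef_rot: [3.141, -0.001, -0.004]
wrist_force: [-1.6, 0.3, 3.1]
finger_gap: 25.4
```

Contact came at the expected seated height (129, force up to +3 N). Release, rise, and go over to the cream lid at (662,89.5).

```bash
python3 -m crank '[{"offset":[0,0,0],"spin":0},{"offset":[0,0,0],"spin":0},{"offset":[0,0,0],"spin":0},{"offset":[0,0,0],"spin":0},{"offset":[0,0,0.01],"spin":0},{"offset":[0,0,0.03],"spin":0},{"offset":[0,0,0.055],"spin":0},{"offset":[0,0,0.085],"spin":0}]' 0.6
python3 -m crank '[{"offset":[0.002,0.01,0.02],"spin":0},{"offset":[0.006,0.03,0.03],"spin":0},{"offset":[0.013,0.06,0.03],"spin":0},{"offset":[0.02,0.095,0.03],"spin":0},{"offset":[0.027,0.13,0.03],"spin":0},{"offset":[0.034,0.165,0.03],"spin":0},{"offset":[0.039,0.19,0.03],"spin":0},{"offset":[0.042,0.2,0.03],"spin":0}]'
python3 -m crank '[{"offset":[0.004,0.02,0],"spin":0},{"offset":[0.01,0.05,0],"spin":0},{"offset":[0.017,0.085,0],"spin":0},{"offset":[0.024,0.12,0],"spin":0},{"offset":[0.031,0.155,0],"spin":0},{"offset":[0.038,0.185,0],"spin":0},{"offset":[0.042,0.203,0],"spin":0},{"offset":[0.043,0.205,0],"spin":0}]'
python3 - <<'E'
from h import *
p=manip.camera('top');im=cv2.cvtColor(p['pixels'],cv2.COLOR_RGB2BGR)
for d in manip.masks_of(p,'lid_rust_knob'):
    m=d['mask'].astype(np.uint8);c=max(cv2.findContours(m,0,1)[0],key=len)
    e=cv2.fitEllipse(cv2.convexHull(c));print(d['conf'],np.round(e[0],1),np.round(e[1],1),ray(p,*e[0],119).round(1))
cv2.imwrite('pics/f.png',cv2.resize(im[110:200,390:480],None,fx=6,fy=6,interpolation=cv2.INTER_CUBIC))
E
```

```text
clock: 9.6
eef_pos: [575.9, -316.7, 214.6]
eef_rot: [-3.141, 0.0, -0.003]
wrist_force: [-0.5, 0.2, -0.1]
finger_gap: 56.2
clock: 10.27
eef_pos: [618.4, -113.4, 245.7]
eef_rot: [-3.141, -0.001, -0.001]
wrist_force: [0.2, 0.7, -0.1]
finger_gap: 56.6
clock: 10.93
eef_pos: [661.7, 94.3, 245.9]
eef_rot: [-3.141, -0.001, 0.002]
wrist_force: [-0.4, -0.3, -0.0]
finger_gap: 56.3
0.93 [438.6 148.3] [33.5 34.7] [ 577.2 -318.2  119. ]
0.92 [348.9 189.4] [30.9 32.3] [465.1 -79.4 119. ]
0.49 [217.1 274.2] [10.  24.5] [240.5 263.1 119. ]
```

View pics/f.png

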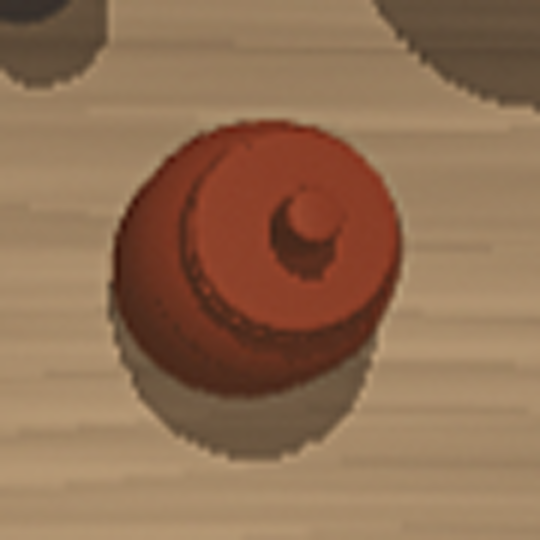

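The rust lid sits concentric and flat on its jar (plate centre about (295,230) in the crop, 577,-318). Descending on the cream lid.

```bash
python3 -m crank '[{"offset":[0,-0.002,-0.01],"spin":0},{"offset":[0,-0.005,-0.03],"spin":0},{"offset":[0,-0.005,-0.05],"spin":0},{"offset":[0,-0.005,-0.07],"spin":0},{"offset":[0,-0.005,-0.09],"spin":0},{"offset":[0,-0.005,-0.105],"spin":0},{"offset":[0,-0.005,-0.113],"spin":0},{"offset":[0,-0.005,-0.115],"spin":0}]'
python3 -m crank '[{"offset":[0,0,-0.001],"spin":0},{"offset":[0,0,-0.001],"spin":0},{"offset":[0,0,-0.001],"spin":0},{"offset":[0,0,-0.001],"spin":0},{"offset":[0,0,-0.001],"spin":0},{"offset":[0,0,-0.001],"spin":0},{"offset":[0,0,-0.001],"spin":0},{"offset":[0,0,-0.001],"spin":0}]' 0 25
```

```text
clock: 11.7
eef_pos: [660.9, 84.9, 129.0]
eef_rot: [-3.142, 0.002, -0.002]
wrist_force: [0.3, -0.1, 0.5]
finger_gap: 56.5
clock: 12.37
eef_pos: [661.2, 85.0, 128.8]
eef_rot: [-3.141, 0.001, -0.001]
wrist_force: [-1.2, 1.8, 5.6]
finger_gap: 25.8
```

```bash
python3 -m crank '[{"offset":[0,0,0.002],"spin":0},{"offset":[0,0,0.006],"spin":0},{"offset":[0,0,0.013],"spin":0},{"offset":[0,0,0.025],"spin":0},{"offset":[0,0,0.04],"spin":0},{"offset":[0,0,0.055],"spin":0},{"offset":[0,0,0.065],"spin":0},{"offset":[0,0,0.07],"spin":0}]'
python3 -m crank '[{"offset":[-0.01,0,0.005],"spin":0},{"offset":[-0.03,0,0.01],"spin":0},{"offset":[-0.06,0.001,0.01],"spin":0},{"offset":[-0.09,0.002,0.01],"spin":0},{"offset":[-0.12,0.003,0.01],"spin":0},{"offset":[-0.15,0.003,0.01],"spin":0},{"offset":[-0.175,0.003,0.01],"spin":0},{"offset":[-0.187,0.003,0.01],"spin":0}]'
python3 - <<'E'
from h import *
p=manip.camera('top');im=cv2.cvtColor(p['pixels'],cv2.COLOR_RGB2BGR)
cv2.imwrite('pics/g.png',cv2.resize(im[80:220,230:400],None,fx=4.4,fy=4.2,interpolation=cv2.INTER_CUBIC))
E
```

```text
clock: 13.03
eef_pos: [661.6, 85.0, 201.2]
eef_rot: [-3.141, -0.002, -0.001]
wrist_force: [-0.8, -0.7, -2.0]
finger_gap: 25.4
clock: 13.7
eef_pos: [472.2, 88.1, 211.3]
eef_rot: [-3.141, -0.001, -0.001]
wrist_force: [-0.2, 0.3, -1.0]
finger_gap: 25.6
```

View pics/g.png

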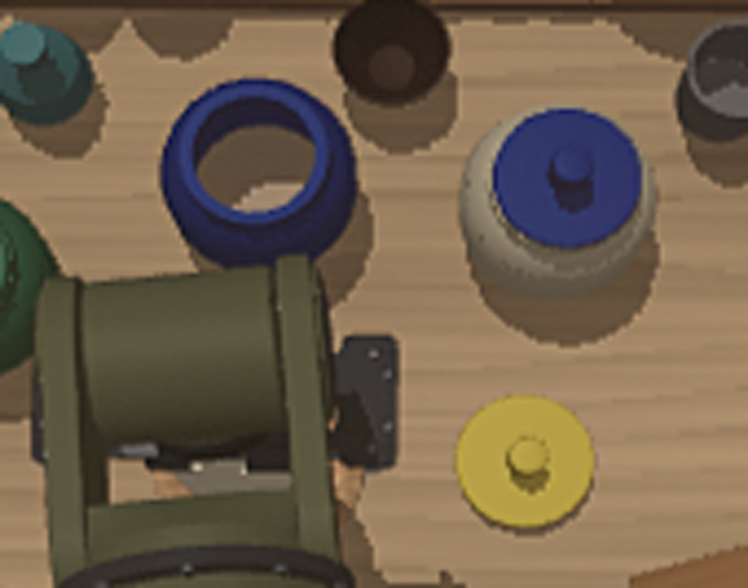

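The blue jar is open, with its mouth's inner edge from (195,97) to (321,214) in the crop, so the centre is at full-image pixel (288.1,116.5). The blue lid still sits on the cream jar. Lowering the cream lid onto the mat.

```bash
python3 -c "
from h import *
p=manip.camera('top');print(ray(p,288.1,116.5,114).round(1))"
python3 -m crank '[{"offset":[0.003,0,-0.01],"spin":0},{"offset":[0.003,0,-0.03],"spin":0},{"offset":[0.003,0,-0.06],"spin":0},{"offset":[0.003,0,-0.09],"spin":0},{"offset":[0.003,0,-0.12],"spin":0},{"offset":[0.003,0,-0.145],"spin":0},{"offset":[0.003,0,-0.16],"spin":0},{"offset":[0.003,0,-0.165],"spin":0}]'
python3 -m crank '[{"offset":[0,0,-0.003],"spin":0},{"offset":[0,0,-0.006],"spin":0},{"offset":[0,0,-0.009],"spin":0},{"offset":[0,0,-0.011],"spin":0},{"offset":[0,0,-0.012],"spin":0},{"offset":[0,0,-0.012],"spin":0},{"offset":[0,0,-0.012],"spin":0},{"offset":[0,0,-0.012],"spin":0}]'
```

```text
[662.1  84.6 114. ]
clock: 14.47
eef_pos: [475.7, 87.8, 43.3]
eef_rot: [3.142, 0.002, -0.001]
wrist_force: [-0.0, -0.0, -2.2]
finger_gap: 25.7
clock: 15.13
eef_pos: [475.9, 87.9, 31.6]
eef_rot: [-3.142, 0.002, -0.001]
wrist_force: [-0.1, 0.0, -1.2]
finger_gap: 25.4
```

```bash
python3 -m crank '[{"offset":[0,0,-0.0005],"spin":0},{"offset":[0,0,-0.001],"spin":0},{"offset":[0,0,-0.0015],"spin":0},{"offset":[0,0,-0.002],"spin":0},{"offset":[0,0,-0.0025],"spin":0},{"offset":[0,0,-0.0025],"spin":0},{"offset":[0,0,-0.0025],"spin":0},{"offset":[0,0,-0.0025],"spin":0}]'
```

```text
clock: 15.8
eef_pos: [475.9, 87.9, 29.7]
eef_rot: [-3.142, 0.002, -0.001]
wrist_force: [-5.2, -0.3, 9.7]
finger_gap: 25.4
```

On the mat. Release, rise and go to the blue lid.

```bash
python3 -m crank '[{"offset":[0,0,0],"spin":0},{"offset":[0,0,0],"spin":0},{"offset":[0,0,0],"spin":0},{"offset":[0,0,0],"spin":0},{"offset":[0,0,0.01],"spin":0},{"offset":[0,0,0.035],"spin":0},{"offset":[0,0,0.07],"spin":0},{"offset":[0,0,0.105],"spin":0}]' 0.6
python3 -m crank '[{"offset":[0,0,0.03],"spin":0},{"offset":[0.01,-0.01,0.065],"spin":0},{"offset":[0.025,-0.03,0.09],"spin":0},{"offset":[0.045,-0.055,0.1],"spin":0},{"offset":[0.065,-0.08,0.1],"spin":0},{"offset":[0.085,-0.1,0.1],"spin":0},{"offset":[0.105,-0.12,0.1],"spin":0},{"offset":[0.12,-0.135,0.1],"spin":0}]'
python3 -m crank '[{"offset":[0.015,-0.015,0],"spin":0},{"offset":[0.03,-0.035,0],"spin":0},{"offset":[0.043,-0.05,0],"spin":0},{"offset":[0.049,-0.056,0],"spin":0},{"offset":[0.05,-0.057,-0.005],"spin":0},{"offset":[0.05,-0.057,-0.015],"spin":0},{"offset":[0.05,-0.057,-0.025],"spin":0},{"offset":[0.05,-0.057,-0.03],"spin":0}]'
```

```text
clock: 16.47
eef_pos: [475.3, 87.8, 136.3]
eef_rot: [3.141, 0.003, -0.001]
wrist_force: [-0.1, -0.7, 0.1]
finger_gap: 56.5
clock: 17.13
eef_pos: [596.2, -48.9, 236.9]
eef_rot: [3.141, 0.003, -0.002]
wrist_force: [-1.0, 0.8, -1.2]
finger_gap: 56.5
clock: 17.8
eef_pos: [645.3, -104.8, 205.0]
eef_rot: [-3.141, 0.005, -0.001]
wrist_force: [0.4, 0.4, 0.2]
finger_gap: 56.4
```

```bash
python3 -m crank '[{"offset":[0.001,0,-0.008],"spin":0},{"offset":[0.001,0,-0.02],"spin":0},{"offset":[0.001,0,-0.035],"spin":0},{"offset":[0.001,0,-0.05],"spin":0},{"offset":[0.001,0,-0.063],"spin":0},{"offset":[0.001,0,-0.071],"spin":0},{"offset":[0.001,0,-0.075],"spin":0},{"offset":[0.001,0,-0.076],"spin":0}]'
python3 -m crank '[{"offset":[0,0,0],"spin":0},{"offset":[0,0,0],"spin":0},{"offset":[0,0,0],"spin":0},{"offset":[0,0,0],"spin":0},{"offset":[0,0,0],"spin":0},{"offset":[0,0,0],"spin":0},{"offset":[0,0,0],"spin":0},{"offset":[0,0,0],"spin":0}]' 0 25
python3 -m crank '[{"offset":[0,0,0.002],"spin":0},{"offset":[0,0,0.006],"spin":0},{"offset":[0,0,0.013],"spin":0},{"offset":[0,0,0.025],"spin":0},{"offset":[0,0,0.04],"spin":0},{"offset":[0,0,0.055],"spin":0},{"offset":[0,0,0.065],"spin":0},{"offset":[0,0,0.07],"spin":0}]'
```

```text
clock: 18.47
eef_pos: [646.1, -104.8, 128.3]
eef_rot: [-3.141, 0.005, -0.001]
wrist_force: [0.3, -0.3, -0.3]
finger_gap: 56.2
clock: 19.13
eef_pos: [646.3, -104.8, 128.7]
eef_rot: [-3.141, 0.005, -0.001]
wrist_force: [-0.9, 0.2, 3.2]
finger_gap: 25.2
clock: 19.8
eef_pos: [646.7, -104.8, 201.1]
eef_rot: [3.141, 0.002, -0.001]
wrist_force: [1.0, 0.2, -2.7]
finger_gap: 25.5
```

```bash
python3 -m crank '[{"offset":[0.001,0.01,0.005],"spin":0},{"offset":[0.003,0.035,0.01],"spin":0},{"offset":[0.005,0.065,0.01],"spin":0},{"offset":[0.008,0.1,0.01],"spin":0},{"offset":[0.011,0.135,0.01],"spin":0},{"offset":[0.013,0.165,0.01],"spin":0},{"offset":[0.015,0.183,0.01],"spin":0},{"offset":[0.015,0.189,0.01],"spin":0}]'
python3 -m crank '[{"offset":[0,0,0],"spin":0},{"offset":[0,0,0],"spin":0},{"offset":[0,0,0],"spin":0},{"offset":[0,0,0],"spin":0},{"offset":[0,0,0],"spin":0},{"offset":[0,0,0],"spin":0},{"offset":[0,0,0],"spin":0},{"offset":[0,0,0],"spin":0}]'
python3 - <<'E'
from h import *
p=manip.camera('top');im=cv2.cvtColor(p['pixels'],cv2.COLOR_RGB2BGR)
cv2.imwrite('pics/i.png',cv2.resize(im[80:210,250:400],None,fx=5,fy=4.5,interpolation=cv2.INTER_CUBIC))
E
```

```text
clock: 20.47
eef_pos: [661.4, 87.9, 210.7]
eef_rot: [-3.141, 0.003, 0.002]
wrist_force: [0.1, 0.7, -3.0]
finger_gap: 25.1
clock: 21.13
eef_pos: [661.4, 87.7, 210.7]
eef_rot: [-3.141, 0.003, 0.002]
wrist_force: [-0.7, 0.9, -3.5]
finger_gap: 25.6
```

View pics/i.png

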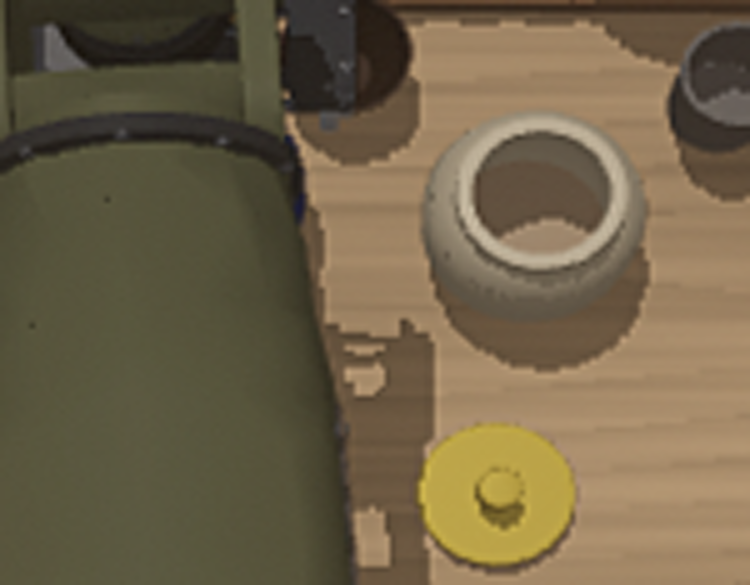

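The cream mouth's inner edge runs from (472,130) to (613,255) in the crop, so the centre is at full-image pixel (358.0,122.3). Correcting y by -3 mm and lowering the blue lid.

```bash
python3 -c "
from h import *
p=manip.camera('top');print(ray(p,358.0,122.3,114).round(1))"
python3 -m crank '[{"offset":[0,-0.003,-0.008],"spin":0},{"offset":[0,-0.003,-0.02],"spin":0},{"offset":[0,-0.003,-0.035],"spin":0},{"offset":[0,-0.003,-0.048],"spin":0},{"offset":[0,-0.003,-0.058],"spin":0},{"offset":[0,-0.003,-0.063],"spin":0},{"offset":[0,-0.003,-0.064],"spin":0},{"offset":[0,-0.003,-0.064],"spin":0}]'
python3 -m crank '[{"offset":[0,0,-0.002],"spin":0},{"offset":[0,0,-0.005],"spin":0},{"offset":[0,0,-0.008],"spin":0},{"offset":[0,0,-0.011],"spin":0},{"offset":[0,0,-0.013],"spin":0},{"offset":[0,0,-0.015],"spin":0},{"offset":[0,0,-0.0155],"spin":0},{"offset":[0,0,-0.0155],"spin":0}]'
```

```text
[ 647.5 -104.   114. ]
clock: 21.9
eef_pos: [661.4, 84.8, 146.5]
eef_rot: [-3.141, 0.003, 0.002]
wrist_force: [-0.3, 0.1, -1.5]
finger_gap: 25.4
clock: 22.57
eef_pos: [661.4, 84.8, 130.9]
eef_rot: [-3.141, 0.004, 0.002]
wrist_force: [-0.5, -0.9, -2.8]
finger_gap: 25.7
```

```bash
python3 -m crank '[{"offset":[0,0,-0.0005],"spin":0},{"offset":[0,0,-0.001],"spin":0},{"offset":[0,0,-0.0015],"spin":0},{"offset":[0,0,-0.002],"spin":0},{"offset":[0,0,-0.0025],"spin":0},{"offset":[0,0,-0.0025],"spin":0},{"offset":[0,0,-0.0025],"spin":0},{"offset":[0,0,-0.0025],"spin":0}]'
```

```text
clock: 23.23
eef_pos: [661.5, 84.8, 128.7]
eef_rot: [-3.141, 0.003, 0.002]
wrist_force: [-1.0, 0.1, 2.3]
finger_gap: 25.8
```

Seated at 128.7 with contact force. Release and return to the cream lid on the mat.

```bash
python3 -m crank '[{"offset":[0,0,0],"spin":0},{"offset":[0,0,0],"spin":0},{"offset":[0,0,0],"spin":0},{"offset":[0,0,0],"spin":0},{"offset":[0,0,0.01],"spin":0},{"offset":[0,0,0.03],"spin":0},{"offset":[0,0,0.055],"spin":0},{"offset":[0,0,0.075],"spin":0}]' 0.6
python3 -m crank '[{"offset":[-0.01,0,0.01],"spin":0},{"offset":[-0.03,0.001,0.01],"spin":0},{"offset":[-0.06,0.003,0.01],"spin":0},{"offset":[-0.09,0.003,0.01],"spin":0},{"offset":[-0.12,0.003,0.01],"spin":0},{"offset":[-0.15,0.003,0.01],"spin":0},{"offset":[-0.175,0.003,0.01],"spin":0},{"offset":[-0.185,0.003,0.01],"spin":0}]'
python3 -m crank '[{"offset":[0,0,-0.01],"spin":0},{"offset":[0,0,-0.03],"spin":0},{"offset":[0,0,-0.055],"spin":0},{"offset":[0,0,-0.08],"spin":0},{"offset":[0,0,-0.105],"spin":0},{"offset":[0,0,-0.12],"spin":0},{"offset":[0,0,-0.13],"spin":0},{"offset":[0,0,-0.13],"spin":0}]'
```

```text
clock: 23.9
eef_pos: [661.6, 84.8, 206.2]
eef_rot: [-3.141, 0.002, 0.002]
wrist_force: [0.2, -0.5, 0.2]
finger_gap: 56.2
clock: 24.57
eef_pos: [474.3, 87.9, 217.3]
eef_rot: [-3.141, 0.001, 0.002]
wrist_force: [0.3, -0.3, 0.2]
finger_gap: 56.5
clock: 25.23
eef_pos: [473.9, 87.8, 85.4]
eef_rot: [-3.141, 0.004, 0.002]
wrist_force: [0.2, -0.1, 0.7]
finger_gap: 56.3
```

Run:
```python
from h import *
p=manip.camera('side');im=cv2.cvtColor(p['pixels'],cv2.COLOR_RGB2BGR)
cv2.imwrite('pics/j.png',cv2.resize(im[130:290,190:370],None,fx=3.6,fy=3.6,interpolation=cv2.INTER_CUBIC))
```

```text
(no output)
```

View pics/j.png

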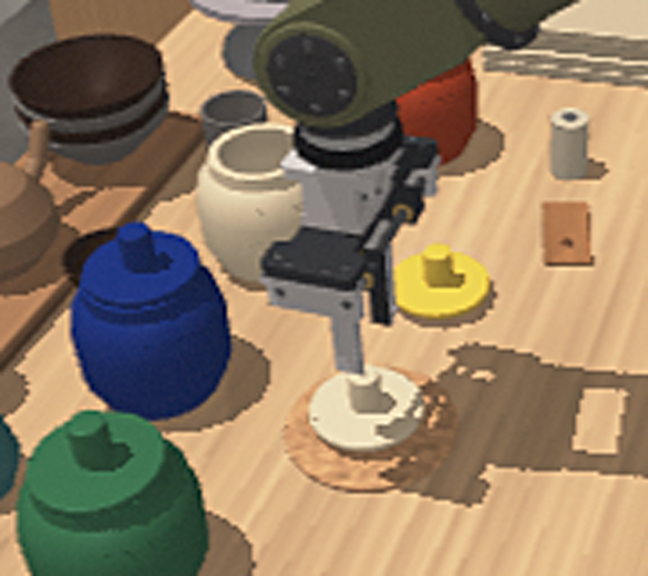

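The blue lid is seated on the blue jar at (150,270), and the cream lid stands level on the mat at (365,405) under the gripper. Grasping it.

```bash
python3 -m crank '[{"offset":[0.001,0,-0.008],"spin":0},{"offset":[0.002,0,-0.02],"spin":0},{"offset":[0.002,0,-0.033],"spin":0},{"offset":[0.002,0,-0.044],"spin":0},{"offset":[0.002,0,-0.051],"spin":0},{"offset":[0.002,0,-0.055],"spin":0},{"offset":[0.002,0,-0.0555],"spin":0},{"offset":[0.002,0,-0.0555],"spin":0}]'
python3 -m crank '[{"offset":[0,0,0],"spin":0},{"offset":[0,0,0],"spin":0},{"offset":[0,0,0],"spin":0},{"offset":[0,0,0],"spin":0},{"offset":[0,0,0],"spin":0},{"offset":[0,0,0],"spin":0},{"offset":[0,0,0],"spin":0},{"offset":[0,0,0],"spin":0}]' 0 25
python3 -m crank '[{"offset":[0,0,0.003],"spin":0},{"offset":[0,0,0.015],"spin":0},{"offset":[0,0,0.035],"spin":0},{"offset":[0,0,0.065],"spin":0},{"offset":[0,0,0.095],"spin":0},{"offset":[0,0,0.125],"spin":0},{"offset":[0,0,0.15],"spin":0},{"offset":[0,0,0.175],"spin":0}]'
```

```text
clock: 25.95
eef_pos: [476.7, 87.9, 31.6]
eef_rot: [-3.141, 0.002, 0.002]
wrist_force: [-0.0, 0.6, 0.3]
finger_gap: 56.2
clock: 26.62
eef_pos: [476.8, 87.9, 31.7]
eef_rot: [-3.141, 0.001, 0.002]
wrist_force: [-0.6, -0.0, 3.5]
finger_gap: 25.4
clock: 27.28
eef_pos: [476.5, 87.9, 208.2]
eef_rot: [-3.141, 0.001, 0.002]
wrist_force: [0.5, 0.4, -3.1]
finger_gap: 25.0
```

```bash
python3 -m crank '[{"offset":[0.008,-0.01,0.01],"spin":0},{"offset":[0.022,-0.025,0.015],"spin":0},{"offset":[0.042,-0.047,0.015],"spin":0},{"offset":[0.062,-0.07,0.015],"spin":0},{"offset":[0.082,-0.092,0.015],"spin":0},{"offset":[0.1,-0.113,0.015],"spin":0},{"offset":[0.115,-0.13,0.015],"spin":0},{"offset":[0.125,-0.14,0.015],"spin":0}]'
python3 -m crank '[{"offset":[0.008,-0.01,0],"spin":0},{"offset":[0.02,-0.023,0],"spin":0},{"offset":[0.034,-0.038,0],"spin":0},{"offset":[0.042,-0.048,0],"spin":0},{"offset":[0.0455,-0.051,0],"spin":0},{"offset":[0.0455,-0.051,0],"spin":0},{"offset":[0.0455,-0.051,0],"spin":0},{"offset":[0.0455,-0.051,0],"spin":0}]'
```

```text
clock: 27.95
eef_pos: [602.2, -54.0, 222.5]
eef_rot: [-3.141, 0.002, 0.001]
wrist_force: [0.4, -0.3, -2.6]
finger_gap: 25.3
clock: 28.62
eef_pos: [647.3, -104.3, 222.7]
eef_rot: [-3.141, 0.003, 0.001]
wrist_force: [0.3, -0.1, -2.2]
finger_gap: 25.3
```

Down to TCP z of about 147, then in to 133.

```bash
python3 -m crank '[{"offset":[0,0,-0.008],"spin":0},{"offset":[0,0,-0.02],"spin":0},{"offset":[0,0,-0.036],"spin":0},{"offset":[0,0,-0.052],"spin":0},{"offset":[0,0,-0.065],"spin":0},{"offset":[0,0,-0.072],"spin":0},{"offset":[0,0,-0.0745],"spin":0},{"offset":[0,0,-0.0745],"spin":0}]'
python3 -m crank '[{"offset":[0,0,-0.002],"spin":0},{"offset":[0,0,-0.005],"spin":0},{"offset":[0,0,-0.008],"spin":0},{"offset":[0,0,-0.011],"spin":0},{"offset":[0,0,-0.013],"spin":0},{"offset":[0,0,-0.015],"spin":0},{"offset":[0,0,-0.0155],"spin":0},{"offset":[0,0,-0.0155],"spin":0}]'
```

```text
clock: 29.28
eef_pos: [647.1, -104.1, 147.5]
eef_rot: [-3.141, 0.004, 0.002]
wrist_force: [-0.9, 0.6, -1.2]
finger_gap: 24.8
clock: 29.95
eef_pos: [647.0, -104.1, 131.8]
eef_rot: [-3.141, 0.004, 0.002]
wrist_force: [-0.8, -0.0, -3.1]
finger_gap: 25.4
```

```bash
python3 -m crank '[{"offset":[0,0,-0.0005],"spin":0},{"offset":[0,0,-0.001],"spin":0},{"offset":[0,0,-0.0015],"spin":0},{"offset":[0,0,-0.002],"spin":0},{"offset":[0,0,-0.002],"spin":0},{"offset":[0,0,-0.002],"spin":0},{"offset":[0,0,-0.002],"spin":0},{"offset":[0,0,-0.002],"spin":0}]'
```

```text
clock: 30.62
eef_pos: [647.2, -104.1, 130.8]
eef_rot: [-3.141, 0.003, 0.002]
wrist_force: [-2.8, 1.2, 5.6]
finger_gap: 25.5
```

Contact at 130.8, as predicted. Release, rise, and back off towards the base for a clear look.

```bash
python3 -m crank '[{"offset":[0,0,0],"spin":0},{"offset":[0,0,0],"spin":0},{"offset":[0,0,0],"spin":0},{"offset":[0,0,0],"spin":0},{"offset":[0,0,0.01],"spin":0},{"offset":[0,0,0.03],"spin":0},{"offset":[0,0,0.06],"spin":0},{"offset":[0,0,0.09],"spin":0}]' 0.6
python3 -m crank '[{"offset":[-0.01,0,0.02],"spin":0},{"offset":[-0.03,0,0.03],"spin":0},{"offset":[-0.06,-0.01,0.03],"spin":0},{"offset":[-0.095,-0.02,0.03],"spin":0},{"offset":[-0.13,-0.035,0.03],"spin":0},{"offset":[-0.165,-0.05,0.03],"spin":0},{"offset":[-0.19,-0.06,0.03],"spin":0},{"offset":[-0.2,-0.065,0.03],"spin":0}]'
python3 -m crank '[{"offset":[-0.01,-0.01,0],"spin":0},{"offset":[-0.03,-0.03,0],"spin":0},{"offset":[-0.05,-0.06,0],"spin":0},{"offset":[-0.07,-0.09,0],"spin":0},{"offset":[-0.09,-0.12,0],"spin":0},{"offset":[-0.1,-0.14,0],"spin":0},{"offset":[-0.105,-0.15,0],"spin":0},{"offset":[-0.105,-0.15,0],"spin":0}]'
python3 - <<'E'
from h import *
p=manip.camera('top');im=cv2.cvtColor(p['pixels'],cv2.COLOR_RGB2BGR)
s=manip.camera('side');im2=cv2.cvtColor(s['pixels'],cv2.COLOR_RGB2BGR)
p=manip.camera('top')
for n in('lid_rust_knob','lid_blue_knob','lid_cream_knob','lid_green_knob'):
  for d in manip.masks_of(p,n):
    if d['conf']<.4: continue
    m=d['mask'].astype(np.uint8);c=max(cv2.findContours(m,0,1)[0],key=len)
    e=cv2.fitEllipse(cv2.convexHull(c));print(n,round(d['conf'],2),np.round(e[0],1),np.round(e[1],1),ray(p,*e[0],119).round(1))
a=cv2.resize(im[90:200,185:465],None,fx=2.8,fy=2.8,interpolation=cv2.INTER_CUBIC)
b=cv2.resize(im2[130:310,180:340],None,fx=1.55*2.8/2.8,fy=1.55,interpolation=cv2.INTER_CUBIC)
cv2.imwrite('pics/k.png',a)
cv2.imwrite('pics/l.png',cv2.resize(im2[130:310,180:340],None,fx=3.3,fy=3.3,interpolation=cv2.INTER_CUBIC))
E
```

```text
clock: 31.28
eef_pos: [646.9, -104.1, 222.1]
eef_rot: [-3.141, 0.004, 0.002]
wrist_force: [-0.7, 0.1, 0.2]
finger_gap: 56.6
clock: 31.95
eef_pos: [444.6, -169.9, 253.4]
eef_rot: [3.142, 0.002, 0.0]
wrist_force: [-0.6, -0.5, 1.1]
finger_gap: 56.5
clock: 32.62
eef_pos: [339.3, -321.3, 253.6]
eef_rot: [3.141, 0.002, -0.002]
wrist_force: [-0.1, 0.3, -1.0]
finger_gap: 56.5
lid_rust_knob 0.81 [438.7 147.8] [33.3 34.6] [ 578.4 -318.3  119. ]
lid_rust_knob 0.76 [349.4 189.8] [30.  31.1] [464.  -80.6 119. ]
lid_rust_knob 0.68 [217.6 285.1] [30.9 32.5] [212.4 260.9 119. ]
lid_blue_knob 0.72 [288.6 116.4] [32.4 33.8] [661.  83. 119.]
lid_blue_knob 0.54 [358.6 121.6] [33.9 34.5] [ 648.1 -105.3  119. ]
lid_cream_knob 0.81 [358.7 121.9] [32.8 33.6] [ 647.3 -105.4  119. ]
lid_green_knob 0.81 [214.7 143. ] [34.8 35.1] [586.9 279.6 119. ]
```

View pics/k.png

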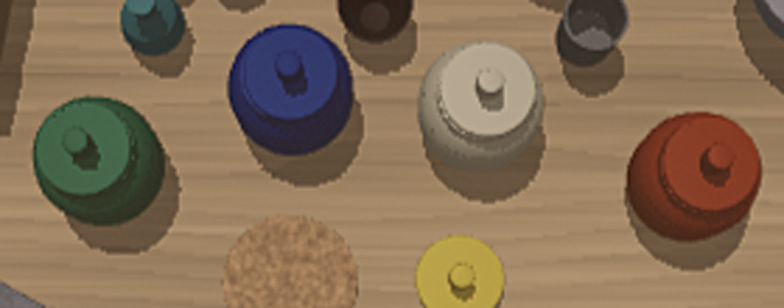

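View pics/l.png

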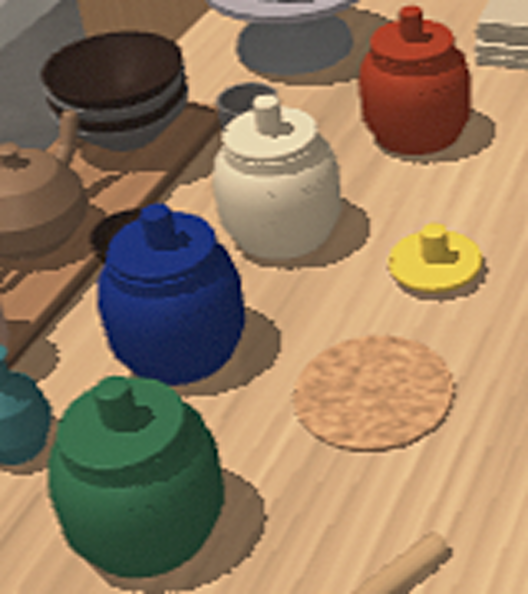

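Both final views show every jar wearing its own lid, level and seated, with the mat empty and the yellow decoys untouched. Handing in.

```bash
python3 -c "
from cell import manip
print(manip.sign_off())"
```

```text
the job is handed in; nothing more can be done
None
```

All four jars now wear the lid of their own colour, and I handed the job in at about 33 s of the 112 s allowed; it reported no verdict. The rust lid went from the mat to the rust jar. Then the cream lid went to the mat, the blue lid from the cream jar to the blue jar, and the cream lid from the mat to its own jar. The green jar already had its lid, so I left it alone.

- **Seating:** each lid touched down at the tool height expected for a seated lid, with 2–6 N of contact, and was released only after contact.
- **Centring:** in the last top view the three moved lids measured within about 2 mm of the jar mouths I had measured earlier.
- **Level and position:** both final views show all lids level, the jars upright and apparently where they started, and the mat empty. Lid tilt was judged by eye only, and I did not re-measure the jars after placing the lids. The yellow look-alikes were not touched.
- **Detector disagreement:** the lid network also reported a "blue lid" on the cream jar at 0.54 confidence. The pictures plainly show the cream lid there, also detected at 0.81, so I took it as a false report.

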